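# Portion three walnuts from the hopper

### The arm

A 7-joint arm with a two-finger parallel gripper is mounted at the origin on a cart in front of the work surface, level with it; the furniture and walls round the work are solid. World frame = base frame: x ahead of the robot, y to its left, z up, the work surface at z = 0. Lengths are in m, angles in rad, forces in N, time in s.
With the tool pointing down it reaches from about 0.375 to 0.925 m from the base axis. Payload 3.1 kg.
Tool frame: the origin (TCP) lies at the very end of the fingers, on their centre line; the grasp point (between the pads) lies 19 mm behind it; z points along the fingers, y is the line along which they close (so a half turn about z gives the same grasp; the last joint's range is limited). The gripper opens to 85 mm and grips with 20 to 120 N. Pads are 22 mm wide; open, the fingers measure 114 mm over their backs; the gripper's body (76 mm by 85 mm) begins 54 mm behind the grasp point. The pads swing forward as they close: fully open they stand 13 mm farther back than shut.
Start: joints at [1.235, 0.383, 0.044, 1.598, -0.018, 1.161, -0.05], TCP at [0.153, -0.632, 0.231] pointing down, gripper open.
Joint ranges: [-2.61, 2.61], [-0.41, 2.15], [-1.48, 1.57], [0, 2.5], [-1.57, 4.71], [0.05, 1.97], [-2.85, 2.85]. Speed limits (rad/s): [2.79, 2.79, 3.14, 3.14, 3.14, 3.14, 3.14].

### API

Orientations are given as a unit quaternion [x, y, z, w].
In Python, from station import arm gives the robot as it stands.
- The arm moves only by the shell command python3 steer.py FILE [OPENING] [FORCE], which reads ROWS from the file FILE. ROWS is a JSON object whose key "increments" holds a list of rows, 1 to 10 of them, each of 6 numbers: dx, dy, dz in m, then a rotation vector rx, ry, rz in rad; each row shifts and turns the commanded pose from where the row before left it, along the tool's axes as they then stand; what a row does not reach is not made up. A row lasts 1/10 s, in which the tool goes at most 0.05 m and 0.15 rad, less where a joint would pass 70% of its speed; a pose out of reach is approached as far as the arm can. OPENING is the opening from 0.0 (shut) to 1.0 (fully open), set as the command begins (- or left out keeps the last). The fingers move at their own pace and stop on an object; FORCE is the grip in N (left out, the last holds). Time passes only in rows, so rows that do not move let the fingers close. It prints the time, the measured TCP pose, the force, the opening and the grip force at its end. Input that does not fit is refused with a message, and nothing moves.
- arm.observe(): the state, without advancing time (a new reading comes with each control period).
- arm.snapshot(name): name is "side" or "top"; returns (picture, depth): 420x560x3 uint8, blue, green, red; 420x560 float32, m along the optical axis (not along the pixel's ray), 0 where there is no reading.
- arm.camera_info(name): a dict with "intrinsics" (3x3 intrinsics, pixels), "D" ([k1, k2, p1, p2, k3] as OpenCV has them; the pictures are not rectified), "camera_from_world" (4x4, takes a point from world to camera coordinates). Camera axes: x right, y up, looking along -z (the intrinsics and any distortion apply to the point x, -y, -z); pixel columns grow to the right and rows downward; lengths in m; the calibration is good to about 2 mm. A picture is of the moment at which its call begins. camera_info takes no time and is no camera call.
- arm.sign_off(): hands the job in; it is judged then, once.
The state is a dict: "time_s": time; "joints": joint angles; "joint_velocities": joint speeds; "tau": joint torques, N m; "eef_pos": TCP position; "ee_rot": TCP orientation; "force": force on the tool from outside, world axes, zero at the start; "moment": the same for the moment, N m; "gripper_width": opening from 0.0 (shut) to 1.0 (fully open); "gripper_force": force on a finger pad.
Only numpy, scipy, OpenCV 4.12 (cv2) and the standard library are available. Lean on these libraries where they do the work, as an engineer would, in place of code of your own. Each camera call takes 0.05 s, during which the arm holds its last target. There are 200 camera calls.

### The job

The blue tray insert sits the wrong way round in the nut dispenser: lift it out, turn it half round and seat it fully again so that its open well is under the spout. Then pull the hopper's orange gate just far enough open that exactly three walnuts run into the well, and push the gate fully closed again so that the fourth walnut stays in its bay. Leave the mug, the spice jars and the tin where they stand.

Things in the scene. Friction and masses are not known exactly. Their poses are not given: they have to be found in the camera images.
- dispenser: White nut dispenser fixed to the worktop. Origin: on the worktop, under the centre of its front housing; x points back from the housing to the hopper (away from the robot), y to the left, z up. All 'dispenser frame' numbers below are (x, y, z) mm in it. Its hopper stands on two end panels at y = +-117, x = 82 to 172, up to z = 157.
- housing (a point): Centre of the housing's floor, (0, 0, 6) in the dispenser frame. Housing: open rectangular frame, inside 130 (x) x 104 (y) mm, rounded rim at z = 34. Nothing hangs over it. Axes as the dispenser.
- spout (a point): Lip of the steel spout, (72, 0, 58) in the dispenser frame, just behind the housing; its side walls stand within y = +-36, up to z = 97. The sloping pan behind it gathers what falls from the hopper and rolls it out into the rear (+x) half of the housing; a walnut takes about 1 s. Pan's front wall: x = 82 to 105, up to z = 132.
- bay_1 (a point): Centre of the first hopper bay at gate height, (125, 90, 163) in the dispenser frame. Six bays run along y: bay k is centred at y = 126 - 36 k and spans 18 mm to either side, less a 3 mm divider; no floor but the gate. Hopper walls: front x = 95, back x = 155, ends y = +-118, top z = 202 (plugs reach 210).
- gate (a joint): Opening of the orange sliding gate under the bays, m: 0 closed (end stop); pulled toward the dispenser's -y it opens, to 0.21 at most, bay 1 first. Bay k is fully uncovered at 0.036 k; a walnut in bay k drops at an opening between 0.036 k - 0.018 and 0.036 k - 0.003. Stays where left; about 2 N moves it. Plate 5 mm thick.
- gate_post (a point): Grip point of the gate's upright orange post (18 x 18 mm square), on its axis 10 mm under its top. The post stands from z = 163 up to 228 in the dispenser frame. With the gate closed this point is at (125, -158, 218), 40 mm clear of the hopper's end; it moves with the gate.
- insert: Blue tray insert, 126 (x) x 100 (y) mm, rim 40 high, 0.18 kg; 2 mm play on each side in the housing, rests on its floor. Origin: centre of its underside. Its +x half is an open well (57 x 94 inside), its -x half a closed grey ribbed deck. Starts the wrong way round, well toward the robot, deck at the spout. Turning it in the air sweeps a radius of 81 mm.
- fin (a point): Grip point in the insert's upright fin, which is 14 (x) x 40 (y) mm and stands mid-insert from the rim up to 86 mm over the underside. This point is 10 mm below its top, on the insert's axis; axes as the insert.
- well (a point): Centre of the floor of the insert's open well, 32.5 mm from the insert's axis on its +x side, 4 mm over its underside.
- walnut_1: Walnut, brown ball 28 mm across, 14 g; origin at its centre. Starts in one of the hopper's bays, resting on the gate (centre at z = 177 mm in the dispenser's frame).
- walnut_2: Walnut, brown ball 28 mm across, 14 g; origin at its centre. Starts in one of the hopper's bays, resting on the gate (centre at z = 177 mm in the dispenser's frame).
- walnut_3: Walnut, brown ball 28 mm across, 14 g; origin at its centre. Starts in one of the hopper's bays, resting on the gate (centre at z = 177 mm in the dispenser's frame).
- walnut_4: Walnut, brown ball 28 mm across, 14 g; origin at its centre. Starts in one of the hopper's bays, resting on the gate (centre at z = 177 mm in the dispenser's frame).
- plug_1: Red blanking plug, 36 x 32 x 47 mm, fixed in a hopper bay that is out of use; nothing drops from that bay. Origin at the centre of its underside, at gate height.
- plug_2: Red blanking plug, 36 x 32 x 47 mm, fixed in a hopper bay that is out of use; nothing drops from that bay. Origin at the centre of its underside, at gate height.
- mug_2: Bystander: white mug with a small leaf pattern, 92 x 123, height 95 mm; origin at the centre of its underside. Leave it where it stands.
- spice_jar_1: Bystander: spice jar with dark cap and yellowish label, 41 across, height 105 mm; origin at the centre of its underside. Leave it where it stands.
- tin_2: Bystander: low food tin, 86 across, height 40 mm; origin at the centre of its underside. Leave it where it stands.
- spice_jar_3: Bystander: spice jar with black cap and green label, 40 across, height 105 mm; origin at the centre of its underside. Leave it where it stands.

How it is judged:
By the outcome, as a careful person would: the job done as asked, in the order asked, and still so for the second after the job is handed in, with the robot touching nothing.
It also fails if it takes over 64 s, if anything falls off the work surface, if the arm or the gripper's body presses on something with over 40 N, if the wrist force passes 120 N, or if a joint passes its speed limit or range.

## Working session

There is one attempt and no reset: what is moved stays moved. The work goes in short steps, Python scripts to look and compute and a shell command to move; the robot and the scene stay as the last step left them, time stands still between calls to the robot, and variables do not carry over. Pictures are saved under pics/ and viewed, at most 10 in all, crops included, and the job is handed in when it is done.

```bash
ls; mkdir -p pics
python3 - <<'E'
from station import arm
import cv2,json,numpy as np
for n in("side","top"):
    p,d=arm.snapshot(n); cv2.imwrite(f"pics/{n}0.png",p); np.save(f"pics/{n}0.npy",d)
    c=arm.camera_info(n); print(n,{k:np.round(np.array(v),4).tolist() for k,v in c.items() if k in("intrinsics","D","camera_from_world")})
s=arm.observe();print(s)
E
```

```text
pics
station.py
steer.py
side {'intrinsics': [[406.7508, 0.0, 285.8961], [0.0, 406.7508, 210.7151], [0.0, 0.0, 1.0]], 'D': [-0.0098, 0.0, 0.0, 0.0, 0.0], 'camera_from_world': [[-0.9377, -0.3473, -0.0147, 0.4632], [0.1426, -0.4227, 0.895, -0.1853], [-0.317, 0.8371, 0.4459, -0.7799], [0.0, 0.0, 0.0, 1.0]]}
top {'intrinsics': [[500.0497, 0.0, 279.4751], [0.0, 500.0497, 210.0786], [0.0, 0.0, 1.0]], 'D': [0.0253, 0.0, 0.0, 0.0, 0.0], 'camera_from_world': [[0.0377, -0.9993, 0.0032, 0.0237], [0.9788, 0.0376, 0.2012, -0.5184], [-0.2012, -0.0044, 0.9795, -1.0457], [0.0, 0.0, 0.0, 1.0]]}
{'time_s': 0.1, 'joints': array([ 1.23519879,  0.38374964,  0.04385668,  1.59946053, -0.0179142 ,
        1.16121528, -0.04991868]), 'joint_velocities': array([-1.88408494e-04, -1.06454978e-03,  8.62319809e-04, -3.01361006e-03,
       -5.39129335e-04, -2.04292165e-03,  4.01997166e-06]), 'tau': array([ 2.53443235e-03, -4.34731400e+01,  1.02946367e+00, -2.50456452e+01,
        1.08995754e-02,  5.46089286e-03,  5.18458876e-06]), 'eef_pos': array([ 0.15289731, -0.6308548 ,  0.22999523]), 'ee_rot': array([ 9.92936978e-01,  1.18636710e-01, -2.05270910e-04, -1.20262996e-03]), 'force': array([-0.30788777,  0.11203003, -0.71923016]), 'moment': array([-0.01303661, -0.00058952, -0.00566338]), 'gripper_force': 0.0, 'gripper_width': 1.000849595183795}
```

View pics/side0.png

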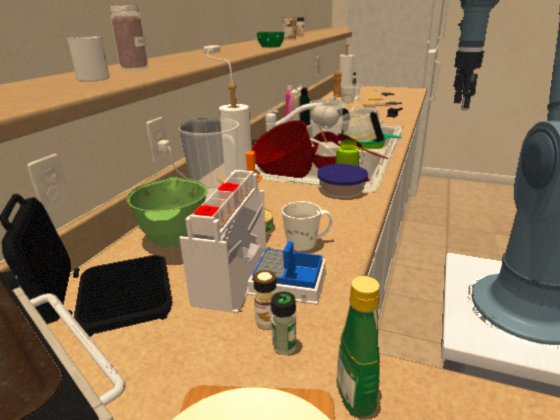

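View pics/top0.png

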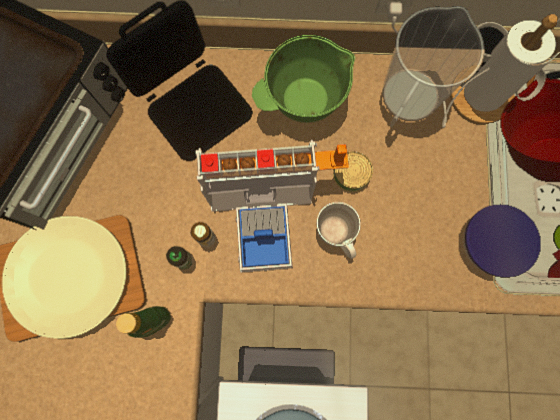

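The side view shows the insert at about (288,272), with the fin at (289,252) and the red plugs at (207,211) and (230,188). In the top view:
- **Hopper row:** plugs at (209,162) and (266,158), and walnuts at about (229,162), (247,161), (284,159) and (303,158). That puts walnuts in bays 2, 3, 5 and 6.
- **Orange post:** about (341,155).
- **Insert:** about (264,240), with its fin at (264,237).

```bash
cat > h.py <<'E'
import cv2,numpy as np
from station import arm
CI={n:arm.camera_info(n) for n in("side","top")}
def cam(n):
    c=CI[n];return np.array(c["intrinsics"]),np.array(c["D"],float),np.array(c["camera_from_world"])
def ray(n,uv):
    K,D,T=cam(n);q=cv2.undistortPoints(np.float64(uv).reshape(-1,1,2),K,D)[:,0]
    d=np.c_[q[:,0],-q[:,1],-np.ones(len(q))]@T[:3,:3]
    return -T[:3,:3].T@T[:3,3],d          # d scaled: unit optical depth
def plane(n,uv,z):
    o,d=ray(n,uv);return o+d*((z-o[2])/d[:,2])[:,None]
def tri(a,b):   # a: top uv, b: side uv
    o1,d1=ray("top",[a]);o2,d2=ray("side",[b]);A=np.c_[d1[0],-d2[0]]
    t=np.linalg.lstsq(A,o2-o1,rcond=None)[0];p,q=o1+t[0]*d1[0],o2+t[1]*d2[0]
    return (p+q)/2,np.linalg.norm(p-q)
def cloud(n,d,mask):
    v,u=np.nonzero(mask&(d>0));o,r=ray(n,np.c_[u,v]);return o+r*d[v,u][:,None],np.c_[u,v]
def hsv(p,lo,hi):return cv2.inRange(cv2.cvtColor(p,cv2.COLOR_BGR2HSV),np.array(lo),np.array(hi))>0
E
python3 - <<'E'
from h import *
np.set_printoptions(precision=4,suppress=True)
for n in("top","side"):
    p=cv2.imread(f"pics/{n}0.png");d=np.load(f"pics/{n}0.npy")
    for nm,lo,hi in(("red",(0,200,120),(4,255,255)),("orange",(8,200,150),(18,255,255)),("blue",(100,150,60),(125,255,255)),("brown",(5,80,30),(20,255,150))):
        m=hsv(p,lo,hi)
        P,uv=cloud(n,d,m)
        roi=(P[:,0]>.3)&(P[:,0]<.95)&(abs(P[:,1])<.35)
        if nm=="brown": roi&=(P[:,2]>.165)&(P[:,2]<.2)
        P=P[roi];uv=uv[roi]
        if nm in("red","brown"):
            mm=np.zeros(m.shape,np.uint8);mm[uv[:,1],uv[:,0]]=1
            k,l,s,c=cv2.connectedComponentsWithStats(mm)
            for i in range(1,k):
                if s[i,4]>25:
                    q=P[l[uv[:,1],uv[:,0]]==i];print(n,nm,c[i],s[i],np.median(q,0),q.max(0),q.min(0))
        else:
            zt=np.percentile(P[:,2],99.5)
            for lo_,hi_ in ((zt-.006,9),)+(((.035,.056),) if nm=="blue" else ()):
                s=(P[:,2]>lo_)&(P[:,2]<hi_);q=P[s]
                if len(q)>3: 
                    r=cv2.minAreaRect(np.float32(q[:,:2]*1000));print(n,nm,len(P),"z",zt,"slab",lo_,s.sum(),q.mean(0),"rect",np.round(r[0],1),np.round(r[1],1),round(r[2],1),"uv",uv[s].mean(0))
E
```

```text
top red [265.2    158.1769] [257 150  17  17 260] [0.5858 0.0739 0.2051] [0.6046 0.0905 0.215 ] [0.5701 0.0584 0.2006]
top red [209.2614 162.3068] [201 154  17  18 264] [0.5735 0.1805 0.2052] [0.5921 0.1977 0.2136] [0.5567 0.1652 0.2011]
top orange 518 z 0.23140562040626372 slab 0.22540562040626372 75 [ 0.6031 -0.0699  0.2284] rect [603.  -70.4] [16.9 17. ] 7.0 uv [341.5467 148.92  ]
top blue 129 z 0.0963769712603237 slab 0.0903769712603237 60 [0.4598 0.0786 0.0928] rect [459.7  76.9] [10.7 35.7] 3.8 uv [261.7    232.3833]
top blue 129 z 0.0963769712603237 slab 0.035 26 [0.4492 0.0845 0.0467] rect [459.9  76.4] [122.   97.9] 6.3 uv [259.3846 240.5   ]
top brown [331.4132   1.8299] [275   0 102   6 288] [ 0.9481 -0.0559  0.1718] [0.9499 0.0696 0.1854] [ 0.9446 -0.1448  0.1651]
top brown [415.175   2.95 ] [404   0  24   9  80] [ 0.9487 -0.2266  0.1798] [ 0.9499 -0.1995  0.1943] [ 0.9407 -0.2502  0.1651]
top brown [449.9815   2.6049] [427   0  47   8 162] [ 0.9489 -0.3002  0.1814] [ 0.95   -0.2531  0.1933] [ 0.9464 -0.3438  0.1664]
top brown [395.0349  63.2791] [392  49   9  25  86] [ 0
[... 1546 characters left out ...]
0.0907] rect [458.3  78. ] [ 9.4 34.7] 3.9 uv [288.2167 246.9833]
side blue 1221 z 0.09246776237440049 slab 0.035 447 [0.4319 0.085  0.0424] rect [459.9  75.7] [123.7 102.9] 6.3 uv [299.5794 271.0582]
side brown [172.8955 135.9925] [164 129  17  15 134] [ 0.9478 -0.2602  0.1838] [ 0.9499 -0.2059  0.2   ] [ 0.9402 -0.2948  0.1653]
side brown [108.7919 166.1491] [ 65 142  88  52 966] [0.9485 0.0123 0.1823] [0.95   0.1475 0.2   ] [ 0.9415 -0.153   0.165 ]
side brown [236.0488 199.2561] [233 190   7  19  82] [0.5673 0.0814 0.1808] [0.5695 0.0971 0.1962] [0.5641 0.0648 0.165 ]
side brown [ 14.0694 211.7639] [  9 202  11  20  72] [0.9486 0.2668 0.1795] [0.9499 0.2808 0.1944] [0.9458 0.2522 0.1652]
```

```bash
cat >> h.py <<'E'
from scipy.spatial.transform import Rotation as R
O=np.array([.4595,.0773]);YAW=.112       # dispenser origin and yaw in the world
def st():
    s=arm.observe();M=R.from_quat(s["ee_rot"]).as_matrix();p=np.array(s["eef_pos"])
    c,n=np.cos(YAW),np.sin(YAW);q=np.array([[c,n],[-n,c]])@(p[:2]-O)
    print("t",round(s["time_s"],2),"disp mm",np.round([*q*1000,p[2]*1000],1),"yaw",round(np.arctan2(M[1,0],M[0,0])-YAW,4),"tilt",np.round(M[:2,2],4),"F",np.round(s["force"],1),"w",round(s["gripper_width"],3),"gf",round(s["gripper_force"],1),"q",np.round(s["joints"],2))
    return p,M
def to(x,y,z):   # tool-axes shift to a dispenser-frame point, mm in
    p,M=st();c,n=np.cos(YAW),np.sin(YAW);w=np.r_[O+np.array([[c,-n],[n,c]])@[x/1e3,y/1e3],z/1e3];print("shift",np.round(M.T@(w-p),4))
E
echo '{"increments": [[0, 0, 0, 0, 0, 0.126], [0.04, -0.03, 0, 0, 0, 0], [0.04, -0.03, 0, 0, 0, 0], [0.04, -0.03, 0, 0, 0, 0], [0.04, -0.03, 0, 0, 0, 0], [0.04, -0.03, 0, 0, 0, 0], [0.04, -0.03, 0, 0, 0, 0], [0.04, -0.03, 0, 0, 0, 0], [0.04, -0.03, 0, 0, 0, 0], [0.04, -0.03, 0, 0, 0, 0]]}' > rows.txt && python3 steer.py rows.txt 0.8
python3 -c "
from h import *
to(0,0,160)"
```

```text
time_s: 1.1
eef_pos: [0.4815, -0.3215, 0.2309]
ee_rot: [0.998, 0.056, -0.0, -0.0]
force: [-0.3, -0.6, 0.0]
gripper_width: 0.799
gripper_force: 0.0
t 1.1 disp mm [ -22.7 -398.8  230.9] yaw -0.0004 tilt [-0.0007  0.0002] F [-0.3 -0.6  0. ] w 0.799 gf 0.0 q [ 0.67  0.26 -0.18  1.76  0.05  1.12 -0.98]
shift [ 0.0226 -0.3988  0.071 ]
```

```bash
echo '{"increments": [[0.0023, -0.04, 0, 0, 0, 0], [0.0023, -0.04, 0, 0, 0, 0], [0.0023, -0.04, 0, 0, 0, 0], [0.0023, -0.04, 0, 0, 0, 0], [0.0023, -0.04, 0, 0, 0, 0], [0.0023, -0.04, 0.01, 0, 0, 0], [0.0023, -0.04, 0.01, 0, 0, 0], [0.0023, -0.04, 0.015, 0, 0, 0], [0.0023, -0.04, 0.015, 0, 0, 0], [0.0023, -0.04, 0.02, 0, 0, 0]]}' > rows.txt && python3 steer.py rows.txt
echo '{"increments": [[0, 0, 0, 0, 0, 0], [0, 0, 0, 0, 0, 0]]}' > rows.txt && python3 steer.py rows.txt
python3 -c "
from h import *
to(0,0,62)
p,d=arm.snapshot('side');t,e=arm.snapshot('top')
cv2.imwrite('pics/a.png',np.hstack([cv2.resize(p[150:350,180:400],None,fx=1.8,fy=1.8),cv2.resize(t[130:330,180:380],None,fx=1.8,fy=1.8)]))"
```

```text
time_s: 2.1
eef_pos: [0.459, 0.0783, 0.1612]
ee_rot: [0.998, 0.056, 0.001, 0.0]
force: [1.2, -0.5, -0.8]
gripper_width: 0.798
gripper_force: 0.0
time_s: 2.3
eef_pos: [0.4579, 0.0778, 0.1604]
ee_rot: [0.998, 0.058, -0.001, 0.0]
force: [-0.6, -0.2, 0.3]
gripper_width: 0.799
gripper_force: 0.0
t 2.3 disp mm [ -1.6   0.6 160.4] yaw 0.0033 tilt [-0.0023 -0.0003] F [-0.6 -0.2  0.3] w 0.799 gf 0.0 q [ 0.22  0.15 -0.51  2.07  0.09  0.94 -1.79]
shift [0.0018 0.0006 0.0984]
```

View pics/a.png

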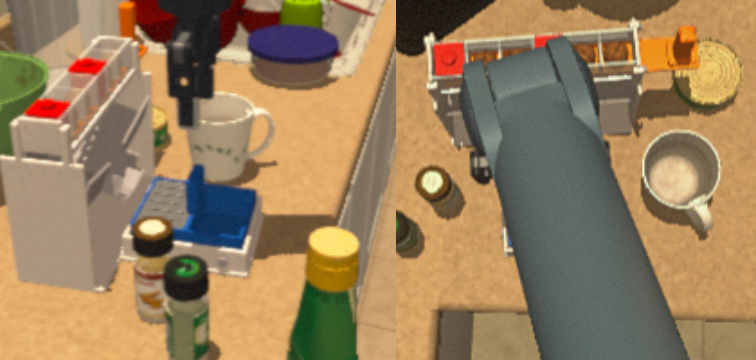

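The side half of the picture shows the fingers at about (185,110), lined up straight over the fin top at (197,172), so I'll descend and grip.

```bash
echo '{"increments": [[0.001, 0, 0.02, 0, 0, 0], [0.001, 0, 0.02, 0, 0, 0], [0, 0, 0.02, 0, 0, 0], [0, 0, 0.015, 0, 0, 0], [0, 0, 0.013, 0, 0, 0], [0, 0, 0.01, 0, 0, 0], [0, 0, 0, 0, 0, 0]]}' > rows.txt && python3 steer.py rows.txt 0.8
python3 -c "
from h import *
to(0,0,62)"
echo '{"increments": [[0, 0, 0, 0, 0, 0], [0, 0, 0, 0, 0, 0], [0, 0, 0, 0, 0, 0], [0, 0, 0, 0, 0, 0], [0, 0, 0, 0, 0, 0], [0, 0, 0, 0, 0, 0]]}' > rows.txt && python3 steer.py rows.txt 0 60
python3 -c "
from h import *
to(0,0,62)"
```

```text
time_s: 3.1
eef_pos: [0.4602, 0.0761, 0.0622]
ee_rot: [0.998, 0.055, -0.001, 0.0]
force: [-0.3, -1.0, 0.1]
gripper_width: 0.798
gripper_force: 0.0
t 3.1 disp mm [ 0.6 -1.3 62.2] yaw -0.0016 tilt [-0.0023 -0.0005] F [-0.3 -1.   0.1] w 0.798 gf 0.0 q [ 0.18  0.32 -0.47  2.13  0.22  0.73 -1.9 ]
shift [-0.0006 -0.0013  0.0002]
time_s: 3.7
eef_pos: [0.4621, 0.0772, 0.0643]
ee_rot: [0.998, 0.056, 0.001, -0.0]
force: [0.3, -1.6, 5.2]
gripper_width: 0.456
gripper_force: 61.2
t 3.7 disp mm [ 2.6 -0.4 64.3] yaw -0.0004 tilt [0.0022 0.0002] F [ 0.3 -1.6  5.2] w 0.456 gf 61.2 q [ 0.18  0.32 -0.47  2.13  0.22  0.73 -1.9 ]
shift [-0.0026 -0.0004  0.0023]
```

```bash
echo '{"increments": [[0, 0, -0.01, 0, 0, 0], [0, 0, -0.015, 0, 0, 0], [0, 0, -0.02, 0, 0, 0], [0, 0, -0.025, 0, 0, 0], [-0.015, 0, -0.025, 0, 0, 0], [-0.015, 0, -0.02, 0, 0, 0], [-0.01, 0, -0.01, 0, 0, 0], [0, 0, 0, 0, 0, -0.05], [0, 0, 0, 0, 0, -0.1]]}' > rows.txt && python3 steer.py rows.txt - 80
echo '{"increments": [[0, 0, 0, 0, 0, -0.14], [0, 0, 0, 0, 0, -0.14], [0, 0, 0, 0, 0, -0.14], [0, 0, 0, 0, 0, -0.14], [0, 0, 0, 0, 0, -0.14], [0, 0, 0, 0, 0, -0.14], [0, 0, 0, 0, 0, -0.14], [0, 0, 0, 0, 0, -0.14], [0, 0, 0, 0, 0, -0.14], [0, 0, 0, 0, 0, -0.14]]}' > rows.txt && python3 steer.py rows.txt
python3 -c "
from h import *
to(0,0,150)"
echo '{"increments": [[0, 0, 0, 0, 0, -0.14], [0, 0, 0, 0, 0, -0.14], [0, 0, 0, 0, 0, -0.14], [0, 0, 0, 0, 0, -0.14], [0, 0, 0, 0, 0, -0.14], [0, 0, 0, 0, 0, -0.14], [0, 0, 0, 0, 0, -0.14], [0, 0, 0, 0, 0, -0.14], [0, 0, 0, 0, 0, -0.14], [0, 0, 0, 0, 0, -0.14]]}' > rows.txt && python3 steer.py rows.txt
echo '{"increments": [[0, 0, 0, 0, 0, -0.1], [0, 0, 0, 0, 0, -0.07], [0, 0, 0, 0, 0, -0.022], [0, 0, 0, 0, 0, 0]]}' > rows.txt && python3 steer.py rows.txt
python3 -c "
from h import *
to(0,0,150)
p,d=arm.snapshot('side');t,e=arm.snapshot('top')
for n,a,b in(('side',p,d),('top',t,e)): cv2.imwrite(f'pics/{n}1.png',a);np.save(f'pics/{n}1.npy',b)
cv2.imwrite('pics/b.png',np.hstack([cv2.resize(p[150:350,180:400],None,fx=1.8,fy=1.8),cv2.resize(t[130:330,180:380],None,fx=1.8,fy=1.8)]))"
```

```text
time_s: 4.6
eef_pos: [0.42, 0.0724, 0.1885]
ee_rot: [0.991, 0.132, -0.0, 0.0]
force: [-0.9, 0.2, -1.1]
gripper_width: 0.453
gripper_force: 80.7
time_s: 5.6
eef_pos: [0.4199, 0.0726, 0.1878]
ee_rot: [0.672, 0.741, -0.001, -0.001]
force: [-0.1, -0.7, -1.0]
gripper_width: 0.451
gripper_force: 80.7
t 5.6 disp mm [-39.9  -0.3 187.8] yaw 1.5561 tilt [-0.0022 -0.0004] F [-0.1 -0.7 -1. ] w 0.451 gf 80.7 q [ 0.29  0.03 -0.56  2.13  0.02  0.99 -0.18]
shift [0.0009 0.04   0.0377]
time_s: 6.6
eef_pos: [0.4198, 0.0726, 0.1878]
ee_rot: [0.037, 0.999, -0.0, -0.001]
force: [-0.2, -0.0, -2.0]
gripper_width: 0.45
gripper_force: 80.7
time_s: 7.0
eef_pos: [0.4204, 0.0726, 0.188]
ee_rot: [-0.056, 0.998, -0.0, -0.001]
force: [0.5, -0.7, -2.2]
gripper_width: 0.449
gripper_force: 80.7
t 7.0 disp mm [-39.4  -0.3 188. ] yaw -3.1419 tilt [-0.0012 -0.0003] F [ 0.5 -0.7 -2.2] w 0.449 gf 80.7 q [ 0.33  0.04 -0.6   2.13  0.02  0.99  1.4 ]
shift [-0.0394  0.0003  0.0379]
```

View pics/b.png

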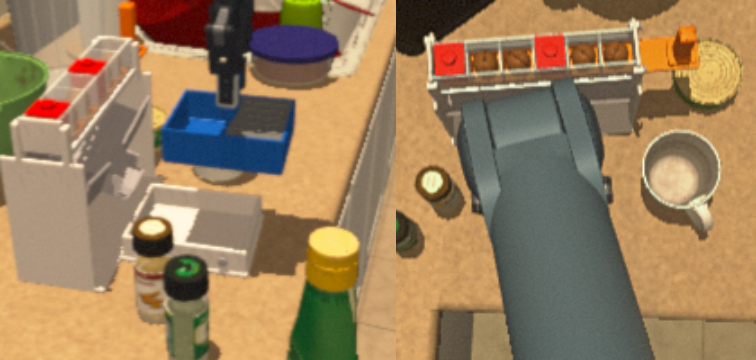

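The insert is level and turned, with its blue well now toward the hopper at about (195,125) and its grey deck at about (262,115). The empty housing is at about (195,225). Before lowering it I'll compare the insert's rim with the housing's rim.

Run:
```python
from h import *
np.set_printoptions(precision=4,suppress=True)
c,n=np.cos(YAW),np.sin(YAW)
def D(P):q=P.copy();q[:,:2]=(P[:,:2]-O)@np.array([[c,-n],[n,c]]);return q*1000
p=cv2.imread("pics/side1.png");d=np.load("pics/side1.npy")
P,uv=cloud("side",d,hsv(p,(100,120,40),(125,255,255)));P=D(P)
P=P[(abs(P[:,0])<130)&(abs(P[:,1])<90)&(P[:,2]>100)]
print("blue pct",np.percentile(P,[1,5,50,95,99],axis=0))
zt=np.percentile(P[:,2],98)
for name,Q in(("blue all",P),("blue rim",P[P[:,2]>zt-6])):
    print(name,len(Q),cv2.minAreaRect(np.float32(Q[:,:2])),zt)
P,uv=cloud("side",d,hsv(p,(0,0,120),(180,60,255)));P=D(P)
Q=P[(P[:,0]>-85)&(P[:,0]<68)&(abs(P[:,1])<75)&(P[:,2]>28)&(P[:,2]<40)]
print("house rim",len(Q),cv2.minAreaRect(np.float32(Q[:,:2])),np.percentile(Q,[1,5,50,95,99],axis=0))
# left wall plane edge profiles: y of +y outer face, x of -x outer face
for lo,hi in((-50,-20),(-20,20),(20,50)):
    s=Q[(Q[:,0]>lo)&(Q[:,0]<hi)];print(lo,"y max/min",np.percentile(s[:,1],[98,2]))
p0=cv2.imread("pics/side0.png");d0=np.load("pics/side0.npy")
P,uv=cloud("side",d0,hsv(p0,(100,120,40),(125,255,255)));P=D(P)
Q=P[(abs(P[:,0])<90)&(abs(P[:,1])<70)&(P[:,2]>36)&(P[:,2]<52)]
print("blue start rim",len(Q),cv2.minAreaRect(np.float32(Q[:,:2])),np.percentile(Q,[1,5,95,99],axis=0))
```

```text
blue pct [[-102.1595  -50.7156  132.7831]
 [-100.3872  -49.2175  133.7083]
 [ -22.1544   47.2503  152.1161]
 [  20.7456   49.6772  170.0576]
 [  21.3571   50.5998  180.9106]]
blue all 1924 ((-40.30414581298828, 0.08159255981445312), (104.16017150878906, 124.33934783935547), 89.66395568847656) 176.4896035419107
blue rim 68 ((-43.064903259277344, 10.393718719482422), (80.21284484863281, 116.68293762207031), 89.72126770019531) 176.4896035419107
house rim 111 ((0.5044403076171875, -0.1407470703125), (113.2317123413086, 134.905029296875), 89.54402160644531) [[-65.4993 -56.7851  31.0554]
 [-59.2124 -55.9299  31.5089]
 [ -2.3354  52.6776  33.6175]
 [ 67.3031  55.9008  35.3046]
 [ 67.6221  56.506   35.458 ]]
-50 y max/min [56.017  51.5184]
-20 y max/min [ 56.3575 -55.344 ]
20 y max/min [-52.7517 -56.5551]
blue start rim 445 ((0.8397674560546875, -1.7133941650390625), (102.97721862792969, 124.96147155761719), 89.78301239013672) [[-61.6215 -52.5212  36.1477]
 [-61.1996 -50.7086  36.7554]
 [ 51.2185  48.4068  47.3468]
 [ 62.0877  49.2642  49.5669]]
```

```bash
echo '{"increments": [[-0.0105, 0, 0.01, 0, 0, 0], [-0.015, 0, 0.02, 0, 0, 0], [-0.0105, 0, 0.02, 0, 0, 0], [-0.005, 0, 0.02, 0, 0, 0], [0, 0, 0.015, 0, 0, 0], [0, 0, 0.008, 0, 0, 0], [0, 0, 0, 0, 0, 0], [0, 0, 0, 0, 0, 0]]}' > rows.txt && python3 steer.py rows.txt
python3 - <<'E'
from h import *
to(0,0,62)
c,n=np.cos(YAW),np.sin(YAW)
def D(P):q=P.copy();q[:,:2]=(P[:,:2]-O)@np.array([[c,-n],[n,c]]);return q*1000
p,d=arm.snapshot("side")
P,uv=cloud("side",d,hsv(p,(100,120,40),(125,255,255)));P=D(P)
P=P[(abs(P[:,0])<90)&(abs(P[:,1])<70)&(P[:,2]>30)]
print(cv2.minAreaRect(np.float32(P[:,:2])),np.percentile(P,[1,99],axis=0))
E
```

```text
time_s: 7.9
eef_pos: [0.4622, 0.0773, 0.0957]
ee_rot: [-0.056, 0.998, 0.0, 0.0]
force: [0.3, 0.1, -1.4]
gripper_width: 0.452
gripper_force: 80.7
t 7.9 disp mm [ 2.7 -0.3 95.7] yaw -3.1416 tilt [0.0006 0.0001] F [ 0.3  0.1 -1.4] w 0.452 gf 80.7 q [ 0.26  0.28 -0.57  2.11  0.2   0.8   1.25]
shift [0.0027 0.0003 0.0337]
((1.7385597229003906, -0.6362152099609375), (104.0279769897461, 125.12078857421875), 89.44964599609375) [[-60.3050719  -50.67726231  40.25819669]
 [ 63.46954936  50.28359458 108.72705678]]
```

```bash
echo '{"increments": [[0.001, 0, 0.003, 0, 0, 0], [0, 0, 0.005, 0, 0, 0], [0, 0, 0.005, 0, 0, 0], [0, 0, 0.005, 0, 0, 0], [0, 0, 0, 0, 0, 0]]}' > rows.txt && python3 steer.py rows.txt - 40
python3 -c "
from h import *
to(0,0,62)"
```

```text
time_s: 8.45
eef_pos: [0.4603, 0.077, 0.0764]
ee_rot: [-0.056, 0.998, 0.0, -0.001]
force: [-0.7, -0.6, -2.2]
gripper_width: 0.453
gripper_force: 80.7
t 8.45 disp mm [ 0.7 -0.4 76.4] yaw -3.1412 tilt [-0.0015 -0.0001] F [-0.7 -0.6 -2.2] w 0.453 gf 80.7 q [ 0.25  0.31 -0.55  2.12  0.23  0.77  1.23]
shift [0.0007 0.0004 0.0144]
```

No contact force with the underside below the rim, so I'll go on to the floor.

```bash
echo '{"increments": [[0, 0, 0.005, 0, 0, 0], [0, 0, 0.004, 0, 0, 0], [0, 0, 0.003, 0, 0, 0], [0, 0, 0.001, 0, 0, 0], [0, 0, 0, 0, 0, 0]]}' > rows.txt && python3 steer.py rows.txt 
python3 -c "
from h import *
to(0,0,62)"
```

```text
time_s: 8.95
eef_pos: [0.4608, 0.0771, 0.0644]
ee_rot: [-0.056, 0.998, -0.0, -0.0]
force: [-1.0, 0.3, 0.9]
gripper_width: 0.45
gripper_force: 80.8
t 8.95 disp mm [ 1.3 -0.3 64.4] yaw -3.1413 tilt [-0.0005 -0.0003] F [-1.   0.3  0.9] w 0.45 gf 80.8 q [ 0.24  0.33 -0.55  2.13  0.25  0.74  1.21]
shift [0.0013 0.0003 0.0024]
```

```bash
echo '{"increments": [[0, 0, 0.001, 0, 0, 0], [0, 0, 0.001, 0, 0, 0], [0, 0, 0, 0, 0, 0]]}' > rows.txt && python3 steer.py rows.txt 
echo '{"increments": [[0, 0, 0, 0, 0, 0], [0, 0, 0, 0, 0, 0], [0, 0, 0, 0, 0, 0], [0, 0, 0, 0, 0, 0], [0, 0, 0, 0, 0, 0]]}' > rows.txt && python3 steer.py rows.txt 0.8
echo '{"increments": [[0, 0, -0.01, 0, 0, 0], [0, 0, -0.02, 0, 0, 0], [0, 0, -0.03, 0, 0, 0], [0, 0, -0.04, 0, 0, 0], [0, 0, -0.04, 0, 0, 0], [0, 0, -0.04, 0, 0, 0], [0.02, 0, -0.03, 0, 0, 0.05], [0.02, 0, 0, 0, 0, 0.1], [0, 0, 0, 0, 0, 0.1]]}' > rows.txt && python3 steer.py rows.txt
python3 - <<'E'
from h import *
to(0,-100,290)
c,n=np.cos(YAW),np.sin(YAW)
def D(P):q=P.copy();q[:,:2]=(P[:,:2]-O)@np.array([[c,-n],[n,c]]);return q*1000
p,d=arm.snapshot("side");cv2.imwrite("pics/c.png",cv2.resize(p[150:350,180:400],None,fx=2.4,fy=2.4))
P,uv=cloud("side",d,hsv(p,(100,120,40),(125,255,255)));P=D(P)
P=P[(abs(P[:,0])<90)&(abs(P[:,1])<70)&(P[:,2]>30)&(P[:,2]<120)]
print("fin top",np.percentile(P[:,2],[90,98,99.5]))
Q=P[(P[:,2]<56)];print(cv2.minAreaRect(np.float32(Q[:,:2])),np.percentile(Q[Q[:,1]>40],[2,50,95],axis=0),"inner far",np.percentile(Q[Q[:,1]<-40],[50,95],axis=0))
E
```

```text
time_s: 9.25
eef_pos: [0.4608, 0.0772, 0.0643]
ee_rot: [-0.056, 0.998, -0.001, -0.001]
force: [-6.5, -1.7, 17.1]
gripper_width: 0.449
gripper_force: 83.0
time_s: 9.75
eef_pos: [0.4609, 0.0771, 0.0621]
ee_rot: [-0.056, 0.998, 0.0, -0.0]
force: [-0.8, -0.3, -1.0]
gripper_width: 0.801
gripper_force: 0.0
time_s: 10.65
eef_pos: [0.4198, 0.0739, 0.2741]
ee_rot: [0.071, 0.998, -0.001, 0.001]
force: [0.2, -0.6, -0.7]
gripper_width: 0.797
gripper_force: 0.0
t 10.65 disp mm [-39.8   1.  274.1] yaw 2.8884 tilt [ 0.0025 -0.0018] F [ 0.2 -0.6 -0.7] w 0.797 gf 0.0 q [ 0.37 -0.08 -0.6   2.03 -0.04  1.18  1.21]
shift [-0.0639 -0.0879 -0.0156]
fin top [84.51227487 92.09784083 92.83445326]
((0.6849899291992188, -0.3200187683105469), (101.28519439697266, 126.405517578125), 88.88029479980469) [[-60.81652941  42.64394941  34.16271865]
 [-22.98827403  48.16606212  41.28791896]
 [ 11.21149478  49.76664746  46.76636579]] inner far [[ 42.20178645 -48.50229068  38.43625975]
 [ 61.298411   -44.63730317  46.34497661]]
```

View pics/c.png

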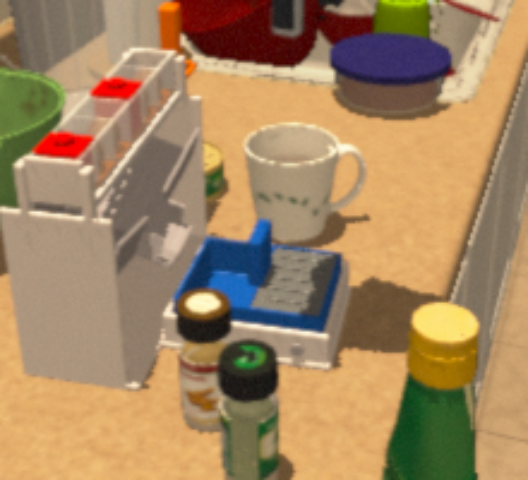

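The insert is fully seated: its rim is at z≈46 and its fin top at 92, well toward the spout (about (225,270) in the crop), deck at (300,275). Next comes the gate, so I'll turn the tool and pick a grip with the pads across the dispenser's x.

```bash
echo '{"increments": [[0, 0, -0.01, 0, 0, 0.14], [0, 0, -0.01, 0, 0, 0.14], [0, 0, 0, 0, 0, 0.14], [0, 0, 0, 0, 0, 0.14], [0, 0, 0, 0, 0, 0.14], [0, 0, 0, 0, 0, 0.14], [0, 0, 0, 0, 0, 0.14], [0, 0, 0, 0, 0, 0.14], [0, 0, 0, 0, 0, 0.14], [0, 0, 0, 0, 0, 0.057]]}' > rows.txt && python3 steer.py rows.txt 0.6
python3 - <<'E'
from h import *
for n in("top","side"):
    p,d=arm.snapshot(n)
    P,uv=cloud(n,d,hsv(p,(8,200,120),(18,255,255)))
    s=(P[:,2]>.221)&(P[:,2]<.236)&(abs(P[:,0]-.6)<.04)&(abs(P[:,1]+.07)<.04);q=P[s]
    r=cv2.minAreaRect(np.float32(q[:,:2]*1000));print(n,s.sum(),q.mean(0),r)
    c,k=np.cos(YAW),np.sin(YAW);print("disp",np.array([[c,k],[-k,c]])@(np.array(r[0])-O*1000))
    np.save(f"pics/{n}2.npy",d);cv2.imwrite(f"pics/{n}2.png",p)
to(125,-160,260)
E
```

```text
time_s: 11.7
eef_pos: [0.4211, 0.0739, 0.2925]
ee_rot: [0.665, 0.746, 0.0, -0.0]
force: [0.1, -0.1, 0.3]
gripper_width: 0.597
gripper_force: 0.0
top 84 [ 0.60286147 -0.06986461  0.22772758] ((603.3258056640625, -70.05018615722656), (16.757675170898438, 17.347902297973633), 3.090496778488159)
disp [ 126.45593304 -162.50180533]
side 38 [ 0.60219194 -0.06722452  0.2256783 ] ((602.4046020507812, -68.87901306152344), (21.454870223999023, 14.348533630371094), 77.72783660888672)
disp [ 125.6713985  -161.23501092]
t 11.8 disp mm [-38.6   0.8 292.5] yaw 1.5769 tilt [0.     0.0002] F [ 0.1  0.3 -0. ] w 0.598 gf 0.0 q [ 0.45 -0.09 -0.67  2.   -0.06  1.22 -0.08]
shift [-0.1618  0.1626  0.0324]
```

```bash
echo '{"increments": [[-0.02, 0.02, 0, 0, 0, 0], [-0.027, 0.027, 0, 0, 0, 0], [-0.027, 0.027, 0, 0, 0, 0], [-0.027, 0.027, 0, 0, 0, 0], [-0.027, 0.027, 0, 0, 0, 0], [-0.02, 0.02, 0, 0, 0, 0], [-0.0148, 0.0158, 0, 0, 0, 0], [0, 0, 0, 0, 0, 0], [0, 0, 0, 0, 0, 0]]}' > rows.txt && python3 steer.py rows.txt 0.6
python3 - <<'E'
from h import *
to(126,-162,199)
p,d=arm.snapshot('side');t,e=arm.snapshot('top')
cv2.imwrite('pics/d.png',np.hstack([cv2.resize(p[100:300,180:380],None,fx=2,fy=2),cv2.resize(t[80:280,200:400],None,fx=2,fy=2)]))
E
```

```text
time_s: 12.7
eef_pos: [0.6024, -0.0689, 0.2918]
ee_rot: [0.665, 0.747, 0.0, -0.001]
force: [0.6, 1.1, -0.7]
gripper_width: 0.605
gripper_force: 0.0
t 12.7 disp mm [ 125.7 -161.3  291.8] yaw 1.5758 tilt [-0.0013  0.0013] F [ 0.6  1.1 -0.7] w 0.605 gf 0.0 q [ 0.5   0.31 -0.55  1.61  0.16  1.27  0.04]
shift [-0.0008  0.0004  0.0928]
```

View pics/d.png

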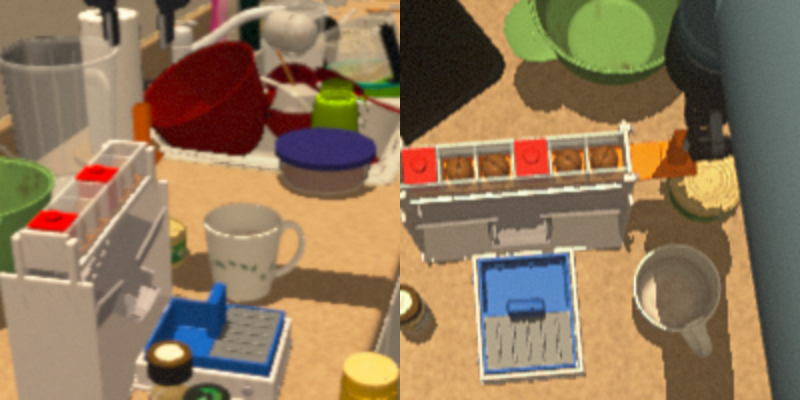

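The fingers at (110,25) and (167,30) straddle the post at (140,125). The top half shows the well under the spout at (525,280).

```bash
echo '{"increments": [[0, 0, 0.02, 0, 0, 0], [0, 0, 0.02, 0, 0, 0], [0, 0, 0.02, 0, 0, 0], [0, 0, 0.015, 0, 0, 0], [0, 0, 0.012, 0, 0, 0], [0, 0, 0.005, 0, 0, 0], [0, 0, 0, 0, 0, 0]]}' > rows.txt && python3 steer.py rows.txt
echo '{"increments": [[0, 0, 0, 0, 0, 0], [0, 0, 0, 0, 0, 0], [0, 0, 0, 0, 0, 0], [0, 0, 0, 0, 0, 0], [0, 0, 0, 0, 0, 0], [0, 0, 0, 0, 0, 0]]}' > rows.txt && python3 steer.py rows.txt 0 40
python3 -c "
from h import *
to(126,-162,199)"
echo '{"increments": [[0.001, 0, 0, 0, 0, 0], [0.001, 0, 0, 0, 0, 0], [0.001, 0, 0, 0, 0, 0], [0, 0, 0, 0, 0, 0]]}' > rows.txt && python3 steer.py rows.txt
python3 -c "
from h import *
to(126,-158,199)"
```

```text
time_s: 13.5
eef_pos: [0.6022, -0.0689, 0.1998]
ee_rot: [0.665, 0.747, -0.0, -0.0]
force: [0.7, 0.2, 1.1]
gripper_width: 0.598
gripper_force: 0.0
time_s: 14.1
eef_pos: [0.6054, -0.0689, 0.2018]
ee_rot: [0.665, 0.747, 0.002, 0.002]
force: [4.7, -1.0, -1.1]
gripper_width: 0.204
gripper_force: 42.3
t 14.1 disp mm [ 128.6 -161.6  201.8] yaw 1.5752 tilt [0.0064 0.0003] F [ 4.7 -1.  -1.1] w 0.204 gf 42.3 q [ 0.48  0.38 -0.54  1.71  0.22  1.1  -0.  ]
shift [-0.0004 -0.0026  0.0028]
time_s: 14.5
eef_pos: [0.6051, -0.0666, 0.2018]
ee_rot: [0.665, 0.747, 0.002, 0.003]
force: [5.7, -0.6, -0.6]
gripper_width: 0.203
gripper_force: 42.3
t 14.5 disp mm [ 128.6 -159.3  201.8] yaw 1.5747 tilt [ 0.0065 -0.0006] F [ 5.7 -0.6 -0.6] w 0.203 gf 42.3 q [ 0.48  0.38 -0.54  1.71  0.22  1.1  -0.01]
shift [ 0.0013 -0.0026  0.0028]
```

```bash
for i in 1 2; do echo '{"increments": [[0.001, 0.001, 0, 0, 0, 0], [0.001, 0, 0, 0, 0, 0], [0, 0, 0, 0, 0, 0], [0, 0, 0, 0, 0, 0]]}' > rows.txt && python3 steer.py rows.txt >/dev/null
python3 -c "
from h import *
to(128,-158,199)"; done
```

```text
t 14.9 disp mm [ 128.5 -156.8  201.8] yaw 1.5748 tilt [ 0.0041 -0.0003] F [ 4.9 -0.5  4.8] w 0.202 gf 42.9 q [ 0.47  0.38 -0.54  1.71  0.22  1.1  -0.01]
shift [-0.0012 -0.0005  0.0027]
t 15.3 disp mm [ 128.5 -156.5  201.7] yaw 1.5737 tilt [ 0.0023 -0.0026] F [ 2.6 -3.4  6.4] w 0.198 gf 43.2 q [ 0.47  0.38 -0.54  1.71  0.22  1.1  -0.02]
shift [-0.0015 -0.0006  0.0027]
```

```bash
cat > post.py <<'E'
from h import *
c,k=np.cos(YAW),np.sin(YAW)
def f(p,d,t):
    P,uv=cloud("side",d,hsv(p,(8,200,120),(18,255,255)))
    P[:,:2]=(P[:,:2]-O)@np.array([[c,-k],[k,c]]);P*=1000
    for lo,hi in((165,180),(180,195),(195,235)):
        q=P[(P[:,2]>lo)&(P[:,2]<hi)&(P[:,0]>95)&(P[:,0]<160)&(P[:,1]<-130)]
        if len(q)>3:print(t,lo,len(q),"y+ face",np.round(np.percentile(q[:,1],[50,90]),1),"x",np.round(np.percentile(q[:,0],[5,95]),1))
if __name__=="__main__":
    f(cv2.imread("pics/side2.png"),np.load("pics/side2.npy"),"before")
    p,d=arm.snapshot("side");f(p,d,"now")
    m=hsv(p,(8,200,120),(18,255,255));m0=hsv(cv2.imread("pics/side2.png"),(8,200,120),(18,255,255))
    for t,a in(("before",m0),("now",m)):
        v,u=np.nonzero(a[145:190,235:275]);print(t,len(u),[(r+145,u[v==r].min()+235,u[v==r].max()+235) for r in(12,20,26,30,34) if (v==r).any()])
    st()
E
python3 post.py
```

```text
before 180 24 y+ face [-155.9 -153.5] x [119.8 132.6]
before 195 124 y+ face [-156.4 -153.8] x [119.4 133.2]
now 180 20 y+ face [-152.4 -150.2] x [119.5 132.1]
now 195 95 y+ face [-150.3 -148. ] x [119.9 134.8]
before 172 [(157, np.int64(247), np.int64(255)), (165, np.int64(247), np.int64(253)), (171, np.int64(255), np.int64(255)), (175, np.int64(258), np.int64(259)), (179, np.int64(258), np.int64(259))]
now 124 [(157, np.int64(245), np.int64(251)), (165, np.int64(246), np.int64(252)), (179, np.int64(258), np.int64(259))]
t 15.35 disp mm [ 128.6 -156.5  201.7] yaw 1.5737 tilt [ 0.0023 -0.0026] F [ 2.  -3.8  5.7] w 0.201 gf 43.2 q [ 0.47  0.38 -0.54  1.71  0.22  1.1  -0.02]
```

The post has moved about 4 mm to the closed end stop, which gives me the zero (TCP y ≈ -156.5). Now I'll pull past bays 2 and 3, wait, and then go past bay 5.

```bash
echo '{"increments": [[-0.008, 0, 0, 0, 0, 0], [-0.012, 0, 0, 0, 0, 0], [-0.012, 0, 0, 0, 0, 0], [-0.012, 0, 0, 0, 0, 0], [-0.012, 0, 0, 0, 0, 0], [-0.012, 0, 0, 0, 0, 0], [-0.012, 0, 0, 0, 0, 0], [-0.012, 0, 0, 0, 0, 0], [-0.012, 0, 0, 0, 0, 0], [-0.012, 0, 0, 0, 0, 0]]}' > rows.txt && python3 steer.py rows.txt
echo '{"increments": [[0, 0, 0, 0, 0, 0], [0, 0, 0, 0, 0, 0], [0, 0, 0, 0, 0, 0], [0, 0, 0, 0, 0, 0], [0, 0, 0, 0, 0, 0], [0, 0, 0, 0, 0, 0], [0, 0, 0, 0, 0, 0], [0, 0, 0, 0, 0, 0], [0, 0, 0, 0, 0, 0], [0, 0, 0, 0, 0, 0]]}' > rows.txt && python3 steer.py rows.txt >/dev/null
python3 - <<'E'
from h import *
to(128,-343.5,201)
p,d=arm.snapshot('side');t,e=arm.snapshot('top')
cv2.imwrite('pics/e.png',np.hstack([cv2.resize(p[130:330,170:370],None,fx=2,fy=2),cv2.resize(t[110:310,190:390],None,fx=2,fy=2)]))
E
```

```text
time_s: 16.35
eef_pos: [0.6179, -0.1745, 0.2018]
ee_rot: [0.664, 0.748, 0.001, -0.001]
force: [1.6, 2.1, 7.4]
gripper_width: 0.203
gripper_force: 43.3
t 17.35 disp mm [ 129.2 -270.5  201.7] yaw 1.5749 tilt [ 0.0022 -0.0005] F [ 2.3 -0.5  5.5] w 0.202 gf 43.2 q [ 0.59  0.44 -0.49  1.62  0.22  1.13  0.16]
shift [-0.073  -0.0015  0.0008]
```

View pics/e.png

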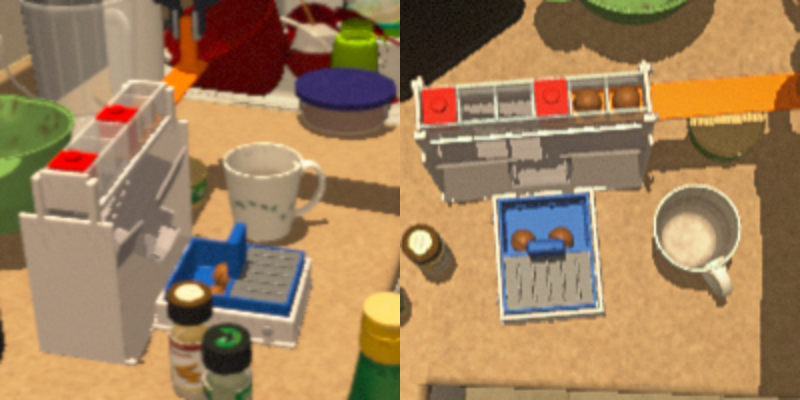

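Two walnuts lie in the well at (522,240) and (562,238), and bays 5 and 6 are still full at (588,98) and (625,97). The gate is about 114 mm open, so next is bay 5 at about 183 mm.

```bash
echo '{"increments": [[-0.012, -0.001, 0, 0, 0, 0], [-0.012, 0, 0, 0, 0, 0], [-0.012, 0, 0, 0, 0, 0], [-0.012, 0, 0, 0, 0, 0], [-0.01, 0, 0, 0, 0, 0], [-0.008, 0, 0, 0, 0, 0], [-0.003, 0, 0, 0, 0, 0], [0, 0, 0, 0, 0, 0]]}' > rows.txt && python3 steer.py rows.txt
echo '{"increments": [[0, 0, 0, 0, 0, 0], [0, 0, 0, 0, 0, 0], [0, 0, 0, 0, 0, 0], [0, 0, 0, 0, 0, 0], [0, 0, 0, 0, 0, 0], [0, 0, 0, 0, 0, 0], [0, 0, 0, 0, 0, 0], [0, 0, 0, 0, 0, 0]]}' > rows.txt && python3 steer.py rows.txt >/dev/null
python3 - <<'E'
from h import *
to(128,-158,201)
p,d=arm.snapshot('side');t,e=arm.snapshot('top')
cv2.imwrite('pics/f.png',np.hstack([cv2.resize(p[130:330,170:370],None,fx=2,fy=2),cv2.resize(t[110:310,190:390],None,fx=2,fy=2)]))
E
```

```text
time_s: 18.25
eef_pos: [0.6261, -0.2444, 0.2017]
ee_rot: [0.665, 0.747, 0.002, 0.001]
force: [4.4, 0.6, 5.2]
gripper_width: 0.203
gripper_force: 43.0
t 19.05 disp mm [ 129.6 -338.3  201.7] yaw 1.576 tilt [0.0039 0.0009] F [5.1 0.2 4.7] w 0.202 gf 43.1 q [ 0.66  0.49 -0.46  1.55  0.23  1.15  0.26]
shift [ 0.1803 -0.0007  0.0008]
```

View pics/f.png

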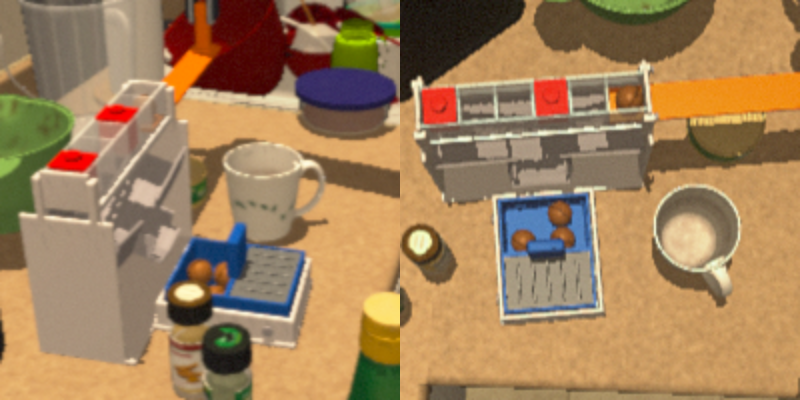

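Three walnuts are in the well, at (522,240), (565,238) and (560,213), and the fourth is still in bay 6 at (628,97). Now I'll close the gate.

```bash
echo '{"increments": [[0.01, -0.001, 0, 0, 0, 0], [0.02, 0, 0, 0, 0, 0], [0.02, 0, 0, 0, 0, 0], [0.02, 0, 0, 0, 0, 0], [0.02, 0, 0, 0, 0, 0], [0.02, 0, 0, 0, 0, 0], [0.02, 0, 0, 0, 0, 0], [0.02, 0, 0, 0, 0, 0], [0.015, 0, 0, 0, 0, 0], [0.01, 0, 0, 0, 0, 0]]}' > rows.txt && python3 steer.py rows.txt
echo '{"increments": [[0.004, 0, 0, 0, 0, 0], [0.002, 0, 0, 0, 0, 0], [0.002, 0, 0, 0, 0, 0], [0.001, 0, 0, 0, 0, 0], [0, 0, 0, 0, 0, 0]]}' > rows.txt && python3 steer.py rows.txt
python3 -c "
from h import *
to(128,-156.5,201)"
```

```text
time_s: 20.15
eef_pos: [0.6055, -0.0706, 0.2018]
ee_rot: [0.664, 0.747, 0.002, 0.002]
force: [7.3, -1.2, 3.4]
gripper_width: 0.2
gripper_force: 42.8
time_s: 20.65
eef_pos: [0.6047, -0.0638, 0.2017]
ee_rot: [0.665, 0.747, 0.002, 0.003]
force: [8.3, -0.9, 3.9]
gripper_width: 0.201
gripper_force: 42.8
t 20.65 disp mm [ 128.5 -156.4  201.7] yaw 1.5746 tilt [ 0.0065 -0.0008] F [ 8.3 -0.9  3.9] w 0.201 gf 42.8 q [ 0.47  0.38 -0.54  1.71  0.22  1.1  -0.01]
shift [-0.     -0.0005  0.0007]
```

```bash
for i in 1 2; do echo '{"increments": [[0.001, 0, 0, 0, 0, 0], [0.001, 0, 0, 0, 0, 0], [0, 0, 0, 0, 0, 0], [0, 0, 0, 0, 0, 0]]}' > rows.txt && python3 steer.py rows.txt >/dev/null
python3 -c "
from h import *
to(128,-156.5,199)"; done; python3 post.py | grep now
```

```text
t 21.05 disp mm [ 128.5 -156.5  201.8] yaw 1.5733 tilt [ 0.007 -0.003] F [ 8.4 -3.6  1.9] w 0.201 gf 42.8 q [ 0.47  0.38 -0.54  1.71  0.22  1.1  -0.02]
shift [-0.     -0.0005  0.0028]
t 21.45 disp mm [ 128.5 -156.5  201.8] yaw 1.572 tilt [ 0.0075 -0.0052] F [ 9.2 -6.3  2.5] w 0.202 gf 42.8 q [ 0.47  0.38 -0.54  1.72  0.22  1.1  -0.02]
shift [-0.     -0.0005  0.0027]
now 180 18 y+ face [-151.4 -149.2] x [119.3 131.9]
now 195 100 y+ face [-150.2 -148.2] x [120.1 134.8]
now 126 [(157, np.int64(245), np.int64(251)), (165, np.int64(246), np.int64(252)), (179, np.int64(258), np.int64(259))]
```

The gate is hard on its end stop: the push force rises with no motion. I'll release it and retreat straight up.

```bash
echo '{"increments": [[0, 0, 0, 0, 0, 0], [0, 0, 0, 0, 0, 0], [0, 0, 0, 0, 0, 0], [0, 0, 0, 0, 0, 0], [0, 0, 0, 0, 0, 0]]}' > rows.txt && python3 steer.py rows.txt 0.55
echo '{"increments": [[0, 0, -0.01, 0, 0, 0], [0, 0, -0.02, 0, 0, 0], [0, 0, -0.03, 0, 0, 0], [0, 0, -0.03, 0, 0, 0], [-0.02, -0.02, -0.02, 0, 0, 0], [-0.04, -0.02, 0, 0, 0, 0], [-0.04, -0.02, 0, 0, 0, 0], [-0.04, -0.02, 0, 0, 0, 0], [-0.03, -0.02, 0, 0, 0, 0], [0, 0, 0, 0, 0, 0]]}' > rows.txt && python3 steer.py rows.txt
python3 - <<'E'
from h import *
import post
st()
p,d=arm.snapshot('side');t,e=arm.snapshot('top');post.f(p,d,"now")
for n,a,b in(("top",t,e),("side",p,d)):
    P,uv=cloud(n,b,hsv(a,(8,200,120),(18,255,255)))
    s=(P[:,2]>.221)&(P[:,2]<.236)&(abs(P[:,0]-.6)<.04)&(abs(P[:,1]+.07)<.04);q=P[s]
    r=cv2.minAreaRect(np.float32(q[:,:2]*1000));c,k=np.cos(YAW),np.sin(YAW);print(n,"post disp",np.array([[c,k],[-k,c]])@(np.array(r[0])-O*1000),r[1])
cv2.imwrite('pics/g.png',np.hstack([cv2.resize(p[130:330,170:370],None,fx=2,fy=2),cv2.resize(t[110:310,190:390],None,fx=2,fy=2)]))
E
```

```text
time_s: 22.0
eef_pos: [0.6007, -0.0587, 0.1997]
ee_rot: [0.665, 0.747, -0.0, -0.001]
force: [-0.8, 0.3, 0.1]
gripper_width: 0.55
gripper_force: 0.0
time_s: 23.0
eef_pos: [0.5181, -0.248, 0.3108]
ee_rot: [0.67, 0.743, -0.002, 0.001]
force: [-0.4, -0.3, -0.1]
gripper_width: 0.549
gripper_force: 0.0
t 23.0 disp mm [  21.9 -329.8  310.8] yaw 1.5622 tilt [-0.0019 -0.0043] F [-0.4 -0.3 -0.1] w 0.549 gf 0.0 q [ 0.76  0.21 -0.45  1.67  0.1   1.28  0.4 ]
now 180 19 y+ face [-151.7 -148.8] x [118.9 131.8]
now 195 123 y+ face [-151.3 -148.9] x [119.4 133.5]
top post disp [ 127.13375996 -156.85846658] (16.801002502441406, 17.640106201171875)
side post disp [ 125.62414437 -154.69022651] (15.935888290405273, 16.34610939025879)
```

View pics/g.png

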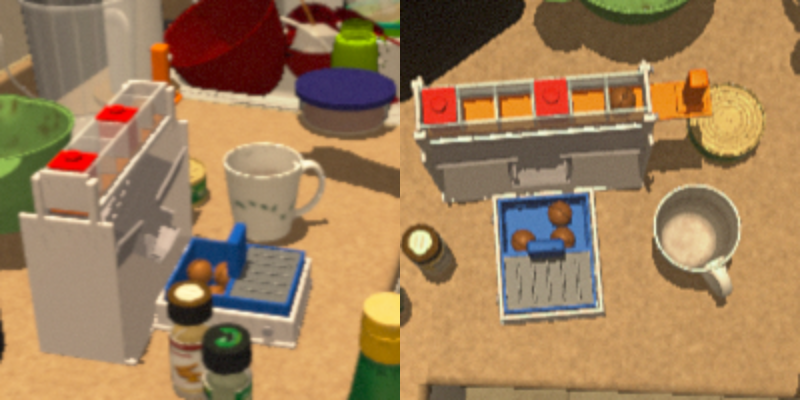

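The gate is closed, with orange under bays 2, 3 and 5 and the post at (695,90). Three walnuts lie in the well, the fourth is in bay 6 at (628,97), the bystanders are where they were, and the arm is clear.

```bash
python3 -c "
from station import arm
print(arm.sign_off())"
```

```text
the job is handed in; nothing more can be done
None
```

I handed the job in after about 23 s of robot time: the insert is turned and fully seated with its well under the spout, three walnuts are in the well, the gate is closed on its end stop with the fourth still in bay 6, and the mug, jars and tin were left alone.

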